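# Test-turn the levelling screws in their gauge nuts

## Robot

A 7-joint arm with a two-finger parallel gripper is mounted at the origin on the work surface. World frame = base frame: x ahead of the robot, y to its left, z up, the work surface at z = 0. Lengths are in m, angles in rad, forces in N, time in s.
With the tool pointing down it reaches from about 0.4 to 0.85 m from the base axis. Payload 10.4 kg.
Tool frame: the origin (TCP) lies between the finger pads; the fingertips stand 14 mm ahead of it and the grasp point (between the pads) lies 5 mm behind it; z points along the fingers, y is the direction in which the jaws open and shut (so a half turn about z gives the same grasp; the last joint's range is limited). The gripper opens to 87 mm and grips with 3 to 60 N. Pads are 19 mm wide; open, the fingers measure 117 mm over their backs; the gripper's body (75 mm by 190 mm) begins 51 mm behind the grasp point.
Start: joints at [1.158, 0.332, -0.065, 1.46, 0.022, 1.35, -0.088], TCP at [0.238, -0.578, 0.237] pointing down, gripper open.
Joint ranges: [-2.6, 2.6], [-0.5, 2.12], [-1.47, 1.34], [0.16, 2.42], [-1.27, 4.41], [0.06, 2.06], [-2.6, 2.6]. Speed limits (rad/s): [2.22, 2.22, 2.79, 2.79, 3.14, 3.14, 3.14].

## Interface

Orientations are given as a unit quaternion [x, y, z, w].
In Python, from bench import readout, camera, calibration, order gives the robot as it stands.
- The arm moves only by the tool apply_moves, never from a script. Its argument "deltas" is a list of rows, each an object with "translation": the shift along the world's x, y, z in m, a list of three; "turn": the turn, a rotation vector about the world's x, y, z in rad, a list of three; "hand": the finger opening in m, from 0 to 0.087. A call has 1 to 5 rows; each row shifts and turns the pose as measured when the row begins; what a row does not reach is not made up. A row lasts 1/10 s, in which the tool goes at most 50 mm and 8.59 degrees, less where a joint would pass 70% of its speed; a pose out of reach is approached as far as the arm can. A call with a gripper value outside its range is refused whole. The fingers move at their own pace and stop on an object; "newtons" is the grip in N (left out, the last holds). Time passes only in rows, so rows that do not move let the fingers close. It gives the time, the measured TCP pose, the force and the opening at its end, in the units of the state.
- readout.read_state(): the state, without advancing time (a new reading comes with each control period).
- camera(name): name is "scene" or "side" or "wrist"; returns the picture (400x640x3 uint8, red, green, blue); there is no depth.
- calibration(name): a dict with "fx", "fy", "cx", "cy" (pixels), "extrinsics" (4x4, takes a point from world to camera coordinates). Camera axes: x right, y down, z forward; pixel columns grow to the right and rows downward; lengths in m; the calibration is good to about 2 mm. A picture is of the moment at which its call begins: read the wrist's pose just before it. calibration takes no time and is no camera call; for the wrist camera it gives the pose at the moment of the call.
- order.close_job(): hands the job in, once; it reports no verdict.
The state is a dict: "time": time; "joint_positions": joint angles; "joint_vel": joint speeds; "joint_torque": joint torques, N m; "ee_pos": TCP position; "eef_rot": TCP orientation; "ft_force": force on the tool from outside, world axes, zero at the start; "torque": the same for the moment, N m; "width": finger opening in m.
Only numpy, scipy, OpenCV 4.12 (cv2) and the standard library are available. Lean on these libraries where they do the work, as an engineer would, in place of code of your own. Each camera call takes 0.05 s, during which the arm holds its last target. There are 200 camera calls.

## Task

Test two levelling screws, each started in a square gauge nut: stand the nut between the bars of the holder, which keep it from turning, let go, take the round knob and try to turn it a quarter turn or more clockwise seen from above. Stand a screw that turns freely, in its nut, upright in the metal tray; one that will not turn must end upright on the bench outside the tray, or stay in the holder. Lift and carry them by the square nut only, never by the knob, and leave the other things on the bench where they are.

Things in the scene. Friction and masses are not known exactly. Their poses are not given: they have to be found in the camera images.
- nut_a_mid (a point): First screw and its gauge nut, sizes in mm (square steel nut 58 x 58 x 38 high, standing on the bench; a stud 18 in diameter rises from its middle, with a round grey knob 40 in diameter from 48 to 78 above the nut's underside). Point at the nut's centre, 19 above its underside; x and y square to its faces, z up along the screw. About 0.38 kg in all. The screw cannot come out.
- nut_b_mid (a point): Second screw and its gauge nut, same sizes, look and axes as the first. The two cannot be told apart by eye: only turning shows whether one is free or binds.
- knob_a (a point): Centre of the first screw's knob (40 mm diameter, 30 mm tall), 63 mm above the nut's underside; turns with the screw; its x points along the small black ridge on the knob's top.
- knob_b (a point): Centre of the second screw's knob, same as the first.
- screw_a (a joint): Turn of the first screw in its nut, rad, growing clockwise seen from above; starts between -0.4 and 0.2. A free screw turns with about 0.08 N m, so it needs the holder to keep the nut still; one that binds does not turn at all and the fingers slip on the knob. Its height does not change noticeably in half a turn.
- screw_b (a joint): Turn of the second screw in its nut, likewise.
- nut_a: The first nut with its screw; origin at the middle of the nut's underside, axes as nut_a_mid.
- nut_b: The second nut with its screw; origin at the middle of the nut's underside, axes as nut_b_mid.
- holder: Anti-turn holder fixed to the bench: two parallel steel bars, each 120 mm long, 12 mm wide and 14 mm high, with a 64 mm wide channel between them, open at both ends and with the bench as its floor. Origin on the bench at the middle of the channel; x runs along the channel, y across it, z up. A nut stands in it with its faces parallel to the bars.
- tray: Shallow fixed aluminium tray, 200 mm (its x) by 180 mm (its y), rim 22 mm high, wall and floor 4 mm thick. Origin at the centre of its underside, on the bench.
- bottle: Bystander: clear bottle with green cap, 60 mm diameter, 150 mm tall; origin at its foot.
- dish: Bystander: shallow glass dish, 90 mm diameter, 18 mm high; origin at its foot.
- beaker: Bystander: glass beaker, 70 mm diameter, 90 mm high; origin at its foot.
- screwdriver: Bystander: screwdriver 180 mm long, lying along its x.
- wrench: Bystander: wrench 170 mm long, lying along its x.
- slidebox: Bystander: wooden slide box 90 x 120 x 35 mm; origin under its centre.
- eyepiece: Bystander: steel eyepiece 38 mm diameter, 55 mm tall, standing; origin at its foot.

How it is judged:
By the outcome, as a careful person would: the job done as asked, in the order asked, and still so for the second after the job is handed in, with the robot touching nothing.
It also fails if it takes over 72 s, if anything falls off the work surface, if the arm or the gripper's body presses on something with over 40 N, if the wrist force passes 120 N, or if a joint passes its speed limit or range.

## Working session

There is one attempt and no reset: what is moved stays moved. The work goes in short steps, Python scripts to look and compute and a tool call to move; the robot and the scene stay as the last step left them, time stands still between calls to the robot, and variables do not carry over. Pictures are saved under pics/ and viewed, about 8 in all and at most 12, crops included, and the job is handed in when it is done.

Besides the shell and the picture viewer there is one more tool, called by a JSON object that holds its "method" and its "body", one argument or row to a line. apply_moves: Moves the arm, as the interface text tells. Its arguments: {"type":"object","properties":{"deltas":{"type":"array","items":{"type":"object","properties":{"translation":{"type":"array","items":{"type":"number"}},"turn":{"type":"array","items":{"type":"number"}},"hand":{"type":"number"}}}},"newtons":{"type":"number"}},"required":["deltas"]}

```bash
mkdir -p pics; cat > h.py <<'E'
import numpy as np,cv2
from bench import readout,camera,calibration,order
def snap(n,f):
    im=camera(n); cv2.imwrite('pics/'+f,im[:,:,::-1]); return im
def ray(n,u,v,z,c=None):
    c=c or calibration(n);E=np.array(c['extrinsics']);R,t=E[:3,:3],E[:3,3]
    d=R.T@np.array([(u-c['cx'])/c['fx'],(v-c['cy'])/c['fy'],1]);o=-R.T@t
    return o+d*(z-o[2])/d[2]
def proj(n,p):
    c=calibration(n);E=np.array(c['extrinsics']);q=E[:3,:3]@np.array(p)+E[:3,3]
    return np.array([c['fx']*q[0]/q[2]+c['cx'],c['fy']*q[1]/q[2]+c['cy']])
E
python3 - <<'E'
from h import *
print(readout.read_state())
snap('scene','s1.png');snap('side','d1.png')
for n in('scene','side','wrist'):
    E=np.array(calibration(n)['extrinsics']);print(n,-E[:3,:3].T@E[:3,3],E[:3,:3][2])
E
```

```text
{'time': 0.0, 'joint_positions': array([ 1.15838632,  0.33290698, -0.06472389,  1.46094455,  0.02159727,
        1.34989164, -0.08854835]), 'joint_vel': array([ 1.35059451e-04,  8.09530531e-05, -1.88667159e-03, -6.31426515e-04,
       -5.76862907e-04, -1.01704316e-03,  1.68749885e-03]), 'joint_torque': array([-1.99937790e-04, -6.23272634e+01,  2.39177572e-02, -3.89900208e+01,
       -6.15097792e-02,  3.98573920e-02,  1.07886663e-04]), 'ee_pos': array([ 0.23737729, -0.57776856,  0.23573051]), 'eef_rot': array([ 9.81066326e-01,  1.93670685e-01, -1.68363177e-04, -7.07735716e-04]), 'ft_force': array([-0.16953113, -0.20729188, -0.86722522]), 'torque': array([ 0.00440487,  0.02780538, -0.0447288 ]), 'width': 0.08703829367505543}
scene [1.14802582 0.53478364 1.17917508] [-0.41518061 -0.43550567 -0.7987239 ]
side [0.35133039 0.97437615 1.23064724] [ 0.14435852 -0.66787618 -0.73013836]
wrist [ 0.31400411 -0.54593534  0.38404235] [-0.27874067 -0.11389094 -0.95358927]
```

View pics/s1.png

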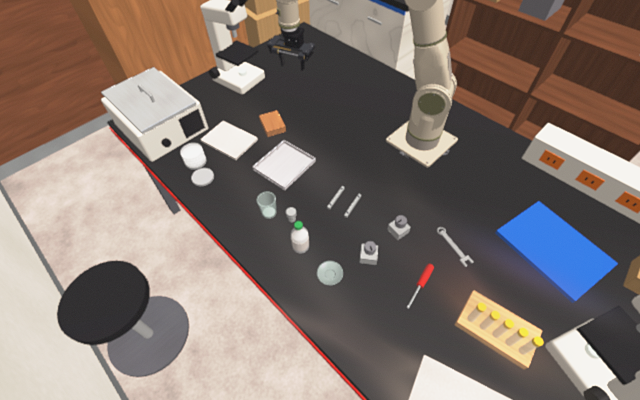

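View pics/d1.png

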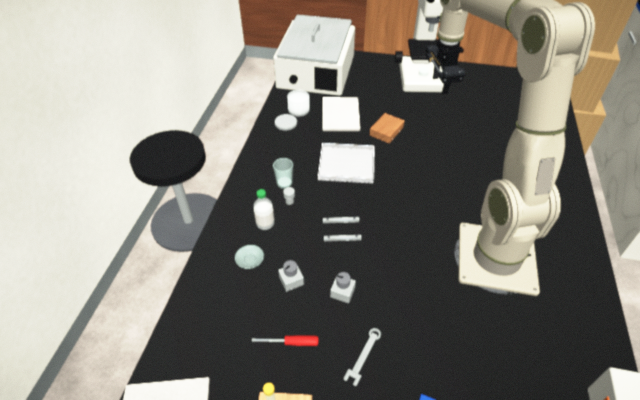

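```bash
python3 - <<'E'
import cv2,numpy as np
a=cv2.imread('pics/s1.png');b=cv2.imread('pics/d1.png')
r=lambda i,x,y,w,h,k:cv2.resize(i[y:y+h,x:x+w],None,fx=k,fy=k,interpolation=cv2.INTER_CUBIC)
c=np.hstack([r(a,325,180,95,96,6)[:, :],])
top=np.hstack([r(a,320,180,100,90,4),r(b,270,205,100,90,4)])
bot=np.hstack([r(a,240,135,100,60,4),r(b,300,135,100,60,4)])
cv2.imwrite('pics/c1.png',np.vstack([top,bot]))
E
```

```text
(no output)
```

View pics/c1.png

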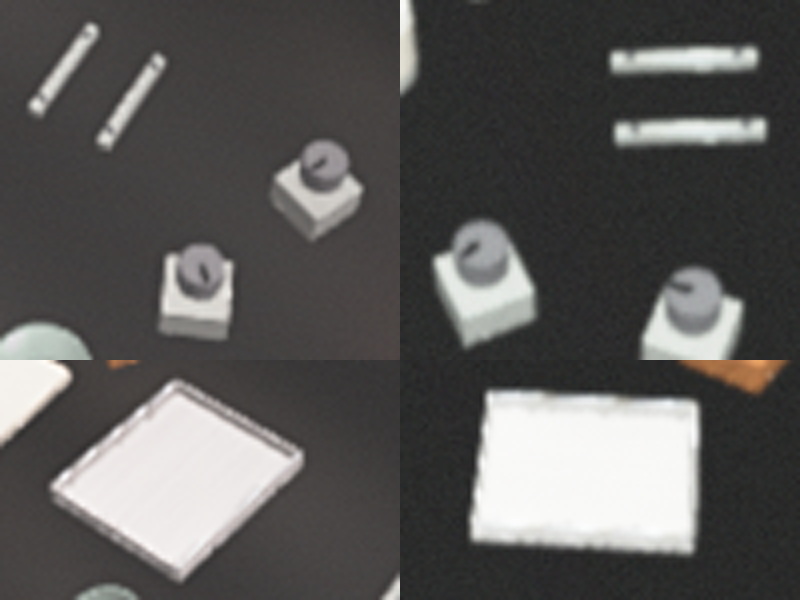

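```bash
python3 - <<'E'
from h import *
np.set_printoptions(precision=4,suppress=True)
S=lambda x,y,z:ray('scene',320+x/4,180+y/4,z)
D=lambda x,y,z:ray('side',270+x/4-100,205+y/4,z)
print('knobs S',S(324,160,.078),S(203,264,.078));print('knobs D',D(693,292,.078),D(481,245,.078))
def bars(f,P):
    e=[f(*p,.014) for p in P];print('bars',*e,'mid',np.mean(e,0),'ang',[np.degrees(np.arctan2(*(e[i]-e[i+1])[1::-1])) for i in(0,2)],'len',[np.linalg.norm(e[i]-e[i+1]) for i in(0,2)])
bars(S,[(92,28),(36,104),(158,58),(102,140)])
bars(D,[(612,54),(756,50),(616,126),(766,121)])
for n,P in(('n1',[(272,187),(313,220),(362,186)]),('n2',[(160,316),(230,318),(234,264)])):
    e=[S(*p,.038) for p in P];print(n,'S',*e,(e[0]+e[2])/2,[np.degrees(np.arctan2(*(e[i]-e[i+1])[1::-1])) for i in(0,1)],[np.linalg.norm(e[i]-e[i+1]) for i in(0,1)])
e=[D(*p,.038) for p in [(433,262),(466,325),(536,293)]];print('n2 D',*e,(e[0]+e[2])/2,[np.degrees(np.arctan2(*(e[i]-e[i+1])[1::-1])) for i in(0,1)])
for n,x0,P in(('scene',240,[(177,383),(302,455),(180,573),(54,487)]),('side',300-100,[(487,392),(698,402),(693,545),(472,538)])):
    e=[ray(n,x0+x/4,135+(y-360)/4,.022) for x,y in P];print('tray',*e,np.mean(e,0))
# others
print('bottle',ray('scene',300,250,0),'screwdr',ray('scene',410,305,0),'wrench',ray('scene',440,228,0),'eyep',ray('scene',292,220,0),'dish',ray('scene',330,275,0))
print('tool R'); from scipy.spatial.transform import Rotation as Ro
print(Ro.from_quat(readout.read_state()['eef_rot']).as_matrix())
E
```

```text
knobs S [0.4543 0.2215 0.078 ] [0.61   0.2136 0.078 ]
knobs D [0.4492 0.2232 0.078 ] [0.6068 0.2152 0.078 ]
bars [ 0.4522 -0.0603  0.014 ] [ 0.559  -0.0347  0.014 ] [0.4338 0.0123 0.014 ] [0.5447 0.0394 0.014 ] mid [ 0.4974 -0.0108  0.014 ] ang [np.float64(-166.54219152712275), np.float64(-166.22620270098918)] len [np.float64(0.10979970378336157), np.float64(0.11413490669057212)]
bars [ 0.5618 -0.035   0.014 ] [ 0.4449 -0.0638  0.014 ] [0.5431 0.0388 0.014 ] [0.4254 0.009  0.014 ] mid [ 0.4938 -0.0127  0.014 ] ang [np.float64(13.85957035197771), np.float64(14.207738989580793)] len [np.float64(0.1204012222609797), np.float64(0.12140619336893918)]
n1 S [0.4857 0.1947 0.038 ] [0.487  0.2426 0.038 ] [0.4272 0.252  0.038 ] [0.4564 0.2233 0.038 ] [np.float64(-91.55130147259679), np.float64(-8.919337139152185)] [np.float64(0.047997839709257986), np.float64(0.06051893484691377)]
n2 S [0.6551 0.2088 0.038 ] [0.6141 0.2525 0.038 ] [0.5713 0.2212 0.038 ] [0.6132 0.215  0.038 ] [np.float64(-46.91353934769078), np.float64(36.14466513133243)] [np.float64(0.05991492608032136), np.float64(0.05303553284421711)]
n2 D [0.6469 0.2109 0.038 ] [0.6089 0.2587 0.038 ] [0.5654 0.2217 0.038 ] [0.6062 0.2163 0.038 ] [np.float64(-51.504669812952685), np.float64(40.447225079296246)]
tray [ 0.4499 -0.4214  0.022 ] [ 0.4277 -0.2445  0.022 ] [ 0.6253 -0.2172  0.022 ] [ 0.6427 -0.398   0.022 ] [ 0.5364 -0.3203  0.022 ]
tray [ 0.643  -0.4011  0.022 ] [ 0.4417 -0.4278  0.022 ] [ 0.4206 -0.2349  0.022 ] [ 0.6152 -0.2035  0.022 ] [ 0.5301 -0.3168  0.022 ]
bottle [0.7648 0.0203 0.    ] screwdr [0.6479 0.4242 0.    ] wrench [0.3308 0.3248 0.    ] eyep [ 0.6987 -0.0964  0.    ] dish [0.7575 0.1651 0.    ]
tool R
[[ 0.925   0.38   -0.0005]
 [ 0.38   -0.925   0.0011]
 [-0.     -0.0012 -1.    ]]
```

{"method": "apply_moves", "body": {
  "deltas": [
    {"translation":[0.03,0.04,0],"turn":[0,0,0.149],"hand":0.087},
    {"translation":[0.03,0.04,0],"turn":[0,0,0.149],"hand":0.087},
    {"translation":[0.03,0.04,0],"turn":[0,0,0.149],"hand":0.087},
    {"translation":[0.03,0.04,0],"turn":[0,0,0.149],"hand":0.087},
    {"translation":[0.03,0.04,0],"turn":[0,0,0.149],"hand":0.087}
  ],
  "newtons": 30
}}

```text
time: 0.6
ee_pos: [0.3813, -0.3787, 0.2328]
eef_rot: [0.843, 0.538, -0.003, -0.001]
ft_force: [0.1, 0.6, 0.6]
width: 0.0868
```

{"method": "apply_moves", "body": {
  "deltas": [
    {"translation":[0.02,0.045,0],"turn":[0,0,0.149],"hand":0.087},
    {"translation":[0.02,0.045,0],"turn":[0,0,0.149],"hand":0.087},
    {"translation":[0.02,0.045,0],"turn":[0,0,0.149],"hand":0.087},
    {"translation":[0.01,0.045,0],"turn":[0,0,0.149],"hand":0.087},
    {"translation":[0,0.05,0],"turn":[0,0,0.149],"hand":0.087}
  ]
}}

```text
time: 1.1
ee_pos: [0.453, -0.1444, 0.2315]
eef_rot: [0.587, 0.809, -0.003, -0.001]
ft_force: [0.3, 0.4, 0.8]
width: 0.0865
```

{"method": "apply_moves", "body": {
  "deltas": [
    {"translation":[0,0.05,0],"turn":[0,0,0.147],"hand":0.087},
    {"translation":[0,0.05,0],"turn":[0,0,0.147],"hand":0.087},
    {"translation":[0,0.05,0],"turn":[0,0,0.147],"hand":0.087},
    {"translation":[0,0.05,0],"turn":[0,0,0.147],"hand":0.087},
    {"translation":[0,0.05,0],"turn":[0,0,0.147],"hand":0.087}
  ]
}}

```text
time: 1.6
ee_pos: [0.4505, 0.1053, 0.2308]
eef_rot: [0.251, 0.968, -0.004, 0.001]
ft_force: [0.8, -0.2, -0.0]
width: 0.0869
```

{"method": "apply_moves", "body": {
  "deltas": [
    {"translation":[0,0.05,0],"turn":[0,0,0.147],"hand":0.087},
    {"translation":[0,0.04,0],"turn":[0,0,0.147],"hand":0.087},
    {"translation":[0,0.02,-0.02],"turn":[0,0,0.14],"hand":0.087},
    {"translation":[0,0,-0.03],"turn":[0,0,0],"hand":0.087},
    {"translation":[0,0,0],"turn":[0,0,0],"hand":0.087}
  ]
}}

```text
time: 2.1
ee_pos: [0.4469, 0.226, 0.1802]
eef_rot: [0.022, 1.0, -0.002, 0.003]
ft_force: [0.6, -0.8, -0.2]
width: 0.0868
```

```bash
python3 - <<'E'
from h import *
s=readout.read_state();print(s['time'],s['ee_pos'],s['eef_rot'],s['joint_positions'])
c=calibration('wrist');snap('wrist','w1.png')
import pickle;pickle.dump(c,open('w1.pkl','wb'))
E
```

```text
2.1 [0.44690676 0.22601837 0.1802159 ] [ 0.02192769  0.99975447 -0.00192047  0.00254814] [ 0.30271344  0.20575713 -0.94732414  1.82088798  0.1852752   1.20354819
  0.82556267]
```

View pics/w1.png

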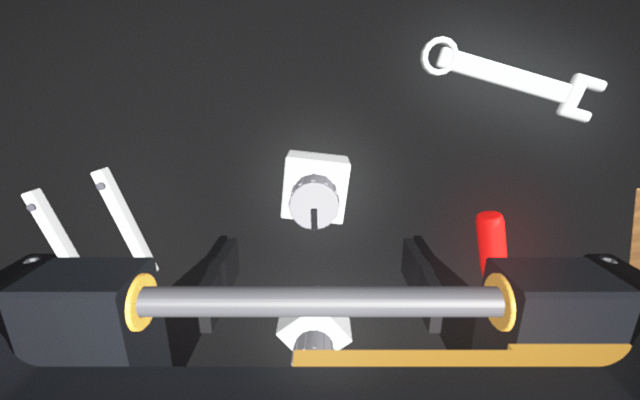

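```bash
python3 - <<'E'
from h import *
import pickle;c=pickle.load(open('w1.pkl','rb'))
P=[(286,158),(350,163),(345,223),(281,218)]
e=[ray('wrist',*p,.038,c) for p in P];print(e,np.mean(e,0))
print([np.linalg.norm(e[i]-e[i-1]) for i in range(4)],[np.degrees(np.arctan2(*(e[i]-e[i-1])[1::-1]))%90 for i in range(4)])
print('knob',ray('wrist',314,205,.078,c))
print('bars',[ray('wrist',u,v,.014,c) for u,v in((101,171),(152,268),(34,192))])
E
```

```text
[array([0.41907464, 0.1975671 , 0.038     ]), array([0.42583795, 0.25308128, 0.038     ]), array([0.48209317, 0.24758556, 0.038     ]), array([0.47470405, 0.18884678, 0.038     ])] [0.45042745 0.22177018 0.038     ]
[np.float64(0.056308752146376796), np.float64(0.05592464896412077), np.float64(0.056523022667291395), np.float64(0.05920172342695827)] [np.float64(81.09095871886191), np.float64(83.05386354036473), np.float64(84.42033118293497), np.float64(82.83006982322274)]
knob [0.44939975 0.22130497 0.078     ]
bars [array([0.42887312, 0.01732101, 0.014     ]), array([0.53451759, 0.04567613, 0.014     ]), array([ 0.44692361, -0.05317966,  0.014     ])]
```

{"method": "apply_moves", "body": {
  "deltas": [
    {"translation":[0.004,-0.004,-0.04],"turn":[0,0,-0.082],"hand":0.087},
    {"translation":[0,0,-0.045],"turn":[0,0,0],"hand":0.087},
    {"translation":[0,0,-0.04],"turn":[0,0,0],"hand":0.087},
    {"translation":[0,0,0],"turn":[0,0,0],"hand":0.087}
  ]
}}

```text
time: 2.55
ee_pos: [0.4568, 0.2205, 0.0604]
eef_rot: [0.069, 0.998, -0.001, 0.008]
ft_force: [-0.8, 0.2, 0.0]
width: 0.0869
```

{"method": "apply_moves", "body": {
  "deltas": [
    {"translation":[-0.005,0.001,-0.015],"turn":[0.003,0.016,0],"hand":0.087},
    {"translation":[0,0,-0.012],"turn":[0,0,0],"hand":0.087},
    {"translation":[0,0,0],"turn":[0,0,0],"hand":0.087}
  ]
}}

```text
time: 2.85
ee_pos: [0.4551, 0.2217, 0.0372]
eef_rot: [0.071, 0.997, 0.001, 0.002]
ft_force: [-0.6, -0.2, 0.6]
width: 0.0872
```

{"method": "apply_moves", "body": {
  "deltas": [
    {"translation":[-0.004,0,-0.004],"turn":[0,0,0],"hand":0.087},
    {"translation":[0,0,0],"turn":[0,0,0],"hand":0.03},
    {"translation":[0,0,0],"turn":[0,0,0],"hand":0.03},
    {"translation":[0,0,0],"turn":[0,0,0],"hand":0.03},
    {"translation":[0,0,0],"turn":[0,0,0],"hand":0.03}
  ],
  "newtons": 35
}}

```text
time: 3.35
ee_pos: [0.4529, 0.2225, 0.0364]
eef_rot: [0.071, 0.997, 0.001, 0.005]
ft_force: [0.2, -1.1, -1.0]
width: 0.0624
```

{"method": "apply_moves", "body": {
  "deltas": [
    {"translation":[0,0,-0.002],"turn":[0,0,0],"hand":0.03},
    {"translation":[0,0,0],"turn":[0,0,0],"hand":0.03},
    {"translation":[0,0,0],"turn":[0,0,0],"hand":0.03}
  ]
}}

```text
time: 3.65
ee_pos: [0.4531, 0.222, 0.0355]
eef_rot: [0.071, 0.997, 0.0, 0.005]
ft_force: [0.2, -0.3, -1.8]
width: 0.0579
```

{"method": "apply_moves", "body": {
  "deltas": [
    {"translation":[0,0,0.03],"turn":[0,0,0],"hand":0.03},
    {"translation":[0,-0.01,0.04],"turn":[0,0,0],"hand":0.03},
    {"translation":[0.01,-0.045,0],"turn":[0,0,0.1],"hand":0.03},
    {"translation":[0.01,-0.048,0],"turn":[0,0,0.1],"hand":0.03},
    {"translation":[0.01,-0.048,0],"turn":[0,0,0.1],"hand":0.03}
  ]
}}

```text
time: 4.15
ee_pos: [0.48, 0.0743, 0.1068]
eef_rot: [-0.09, 0.996, 0.002, 0.004]
ft_force: [2.1, 0.4, -3.6]
width: 0.058
```

{"method": "apply_moves", "body": {
  "deltas": [
    {"translation":[0.01,-0.04,0],"turn":[0,0,0.086],"hand":0.03},
    {"translation":[0,-0.03,0],"turn":[0,0,0],"hand":0.03},
    {"translation":[0,0,0],"turn":[0,0,0],"hand":0.03}
  ]
}}

```text
time: 4.45
ee_pos: [0.4899, -0.0069, 0.1053]
eef_rot: [-0.132, 0.991, 0.001, 0.003]
ft_force: [-0.2, 0.1, -4.7]
width: 0.0574
```

```bash
cat >> h.py <<'E'
from scipy.spatial.transform import Rotation as Ro
def st():
    s=readout.read_state();R=Ro.from_quat(s['eef_rot']).as_matrix()
    print('t',s['time'],'p',s['ee_pos'].round(4),'psi',np.degrees(np.arctan2(R[1,0],R[0,0]))%360,'z',R[:,2].round(4),'w',s['width'],'q',s['joint_positions'].round(2),'F',s['ft_force'].round(1),'T',s['torque'].round(2))
    return s
E
python3 - <<'E'
from h import *
st();im=snap('wrist','w2.png')
E
```

```text
t 4.45 p [ 0.4899 -0.0069  0.1053] psi 195.14733245187153 z [ 0.0048  0.0032 -1.    ] w 0.057439173404455944 q [ 0.72  0.26 -0.87  1.93  0.23  1.05  1.58] F [-0.2  0.1 -4.7] T [ 0.12 -0.12 -0.03]
```

View pics/w2.png

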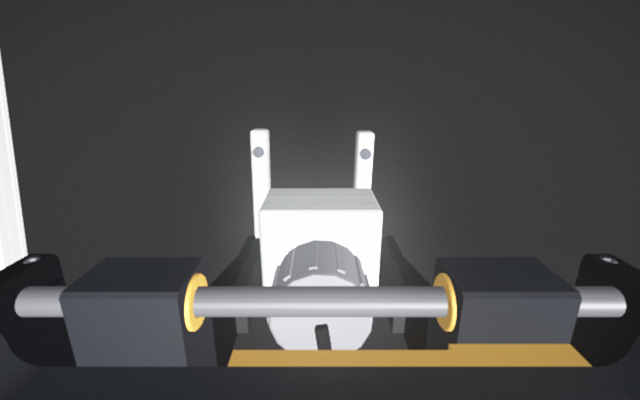

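```bash
python3 - <<'E'
from h import *
s=st();c=calibration('wrist')
L=[ray('wrist',260,130,.014,c),ray('wrist',262,190,.014,c)];R=[ray('wrist',365,132,.014,c),ray('wrist',363.5,187,.014,c)]
print(L,R)
for a in(L,R):d=a[1]-a[0];print(np.degrees(np.arctan2(d[1],d[0])))
n=[ray('wrist',u,210,s['ee_pos'][2]+.0025,c) for u in(262,381)];print(n,np.linalg.norm(n[0]-n[1]))
pp=np.array([-np.sin(np.radians(14.4)),np.cos(np.radians(14.4))])
for nm,v in(('L',L[0]),('R',R[0]),('mid',(L[0]+R[0])/2),('tcp',s['ee_pos']),('nut',(n[0]+n[1])/2)):print(nm,v[:2]@pp)
print((L[0]+R[0])/2)
E
```

```text
t 4.5 p [ 0.4899 -0.0047  0.1055] psi 195.24720544723155 z [ 0.0051  0.0042 -1.    ] w 0.05773585770390386 q [ 0.71  0.26 -0.87  1.93  0.23  1.05  1.58] F [-0.5 -0.4 -2.5] T [ 0.18 -0.1   0.  ]
[array([ 0.44634439, -0.05922609,  0.014     ]), array([ 0.48879023, -0.04855355,  0.014     ])] [array([0.42831649, 0.01196707, 0.014     ]), array([0.46685206, 0.02307168, 0.014     ])]
14.113819914331026
16.07513544717558
[array([ 0.46650152, -0.037981  ,  0.10795061]), array([0.45218718, 0.01450613, 0.10795061])] 0.05440402926660749
L -0.16836673127943247
R -0.09492687612299963
mid -0.13164680370121604
tcp -0.1263782157103957
nut -0.12560297655767955
[ 0.43733044 -0.02362951  0.014     ]
```

{"method": "apply_moves", "body": {
  "deltas": [
    {"translation":[0.005,-0.0053,-0.02],"turn":[0.004,0.005,-0.016],"hand":0.03},
    {"translation":[0,0,-0.02],"turn":[0,0,0],"hand":0.03},
    {"translation":[0,0,0],"turn":[0,0,0],"hand":0.03},
    {"translation":[0,0,0],"turn":[0,0,0],"hand":0.03}
  ]
}}

```text
time: 4.9
ee_pos: [0.4946, -0.0063, 0.0644]
eef_rot: [-0.126, 0.992, 0.005, 0.001]
ft_force: [0.4, 0.3, -3.0]
width: 0.0579
```

```bash
python3 -c "
from h import *
st()"
```

```text
t 4.9 p [ 0.4946 -0.0063  0.0644] psi 194.4475820567514 z [-1.000e-04  1.020e-02 -9.999e-01] w 0.05792188738961387 q [ 0.68  0.34 -0.84  1.95  0.29  0.98  1.52] F [ 0.4  0.3 -3. ] T [ 0.09 -0.16  0.01]
```

{"method": "apply_moves", "body": {
  "deltas": [
    {"translation":[0,-0.0037,-0.008],"turn":[-0.01,0,0],"hand":0.03},
    {"translation":[0,0,0],"turn":[0,0,0],"hand":0.03},
    {"translation":[0,0,-0.004],"turn":[0,0,0],"hand":0.03},
    {"translation":[0,0,0],"turn":[0,0,0],"hand":0.03}
  ]
}}

```text
time: 5.3
ee_pos: [0.4955, -0.0087, 0.0535]
eef_rot: [-0.127, 0.992, -0.001, 0.001]
ft_force: [-0.1, 0.6, -3.8]
width: 0.0577
```

```bash
python3 -c "
from h import *
st()"
```

```text
t 5.3 p [ 0.4955 -0.0087  0.0535] psi 194.58548308466467 z [ 0.0025 -0.001  -1.    ] w 0.05765442493071423 q [ 0.66  0.36 -0.83  1.96  0.32  0.96  1.5 ] F [-0.1  0.6 -3.8] T [ 0.13 -0.13  0.  ]
```

{"method": "apply_moves", "body": {
  "deltas": [
    {"translation":[0,-0.002,-0.004],"turn":[0,0,-0.003],"hand":0.03},
    {"translation":[0,-0.0005,-0.004],"turn":[0,0,0],"hand":0.03},
    {"translation":[0,0,-0.003],"turn":[0,0,0],"hand":0.03}
  ]
}}

```text
time: 5.6
ee_pos: [0.4961, -0.0116, 0.0424]
eef_rot: [-0.125, 0.992, -0.001, 0.002]
ft_force: [-0.5, 0.6, -4.0]
width: 0.0579
```

```bash
python3 -c "
from h import *
st()"
```

```text
t 5.6 p [ 0.4961 -0.0116  0.0424] psi 194.37584679497758 z [ 0.0039 -0.0014 -1.    ] w 0.057904528271064716 q [ 0.65  0.38 -0.82  1.97  0.34  0.94  1.49] F [-0.5  0.6 -4. ] T [ 0.11 -0.11 -0.03]
```

Inside the channel, no contact. Down the last 6 mm, then release.

{"method": "apply_moves", "body": {
  "deltas": [
    {"translation":[0,0.0008,-0.004],"turn":[0,0,0],"hand":0.03},
    {"translation":[0,0,-0.003],"turn":[0,0,0],"hand":0.03},
    {"translation":[0,0,0],"turn":[0,0,0],"hand":0.03}
  ]
}}

```text
time: 5.9
ee_pos: [0.496, -0.0109, 0.0353]
eef_rot: [-0.125, 0.992, -0.001, 0.001]
ft_force: [-2.0, -0.9, 3.2]
width: 0.058
```

```bash
python3 -c "
from h import *
st()"
```

```text
t 5.9 p [ 0.496  -0.0109  0.0353] psi 194.35429260267136 z [ 0.003  -0.0021 -1.    ] w 0.058003910320809066 q [ 0.64  0.39 -0.81  1.97  0.35  0.93  1.48] F [-2.  -0.9  3.2] T [0.13 0.42 0.07]
```

{"method": "apply_moves", "body": {
  "deltas": [
    {"translation":[0,0,0],"turn":[0,0,0],"hand":0.087},
    {"translation":[0,0,0],"turn":[0,0,0],"hand":0.087},
    {"translation":[0,0,0],"turn":[0,0,0],"hand":0.087},
    {"translation":[-0.002,0,0.012],"turn":[0,0,0],"hand":0.087},
    {"translation":[0,0,0.012],"turn":[0,0,0],"hand":0.087}
  ]
}}

```text
time: 6.4
ee_pos: [0.494, -0.0103, 0.06]
eef_rot: [-0.125, 0.992, -0.001, 0.001]
ft_force: [1.1, 0.3, 0.0]
width: 0.085
```

{"method": "apply_moves", "body": {
  "deltas": [
    {"translation":[0,0,0],"turn":[0,0,0],"hand":0.02},
    {"translation":[0,0,0],"turn":[0,0,0],"hand":0.02},
    {"translation":[0,0,0],"turn":[0,0,0],"hand":0.02},
    {"translation":[0,0,0],"turn":[0,0,0],"hand":0.02},
    {"translation":[0,0,0],"turn":[0,0,0],"hand":0.02}
  ],
  "newtons": 25
}}

```text
time: 6.9
ee_pos: [0.4954, -0.0106, 0.0626]
eef_rot: [-0.125, 0.992, -0.002, 0.003]
ft_force: [0.5, -0.4, -0.5]
width: 0.0544
```

```bash
python3 -c "
from h import *
st();snap('scene','k0s.png');snap('side','k0d.png')"
```

```text
t 6.9 p [ 0.4954 -0.0106  0.0626] psi 194.35968363129518 z [ 0.0065 -0.0024 -1.    ] w 0.05444589259374673 q [ 0.67  0.34 -0.84  1.96  0.31  0.97  1.51] F [ 0.5 -0.4 -0.5] T [ 0.09 -0.09  0.01]
```

Not closed yet; come down 4 mm and keep closing.

{"method": "apply_moves", "body": {
  "deltas": [
    {"translation":[-0.001,0,-0.004],"turn":[0,0,0],"hand":0.02},
    {"translation":[0,0,0],"turn":[0,0,0],"hand":0.02},
    {"translation":[0,0,0],"turn":[0,0,0],"hand":0.02},
    {"translation":[0,0,0],"turn":[0,0,0],"hand":0.02},
    {"translation":[0,0,0],"turn":[0,0,0],"hand":0.02}
  ]
}}

```text
time: 7.5
ee_pos: [0.495, -0.0111, 0.0588]
eef_rot: [-0.125, 0.992, -0.002, 0.004]
ft_force: [-1.6, -0.6, 4.9]
width: 0.0392
```

```bash
python3 -c "
from h import *
st()"
```

```text
t 7.5 p [ 0.495  -0.0111  0.0588] psi 194.3528161005478 z [ 0.0076 -0.0036 -1.    ] w 0.03921488086578422 q [ 0.67  0.34 -0.83  1.96  0.32  0.96  1.5 ] F [-1.6 -0.6  4.9] T [0.13 0.17 0.06]
```

{"method": "apply_moves", "body": {
  "deltas": [
    {"translation":[0,0,0],"turn":[0,0,-0.06],"hand":0.02},
    {"translation":[0,0,0],"turn":[0,0,-0.12],"hand":0.02},
    {"translation":[0,0,0],"turn":[0,0,-0.14],"hand":0.02},
    {"translation":[0,0,0],"turn":[0,0,-0.14],"hand":0.02}
  ]
}}

```text
time: 7.9
ee_pos: [0.4951, -0.0116, 0.0588]
eef_rot: [0.112, 0.994, -0.003, 0.003]
ft_force: [-1.5, 0.0, 3.9]
width: 0.0397
```

```bash
python3 -c "
from h import *
st()"
```

```text
t 7.9 p [ 0.4951 -0.0116  0.0588] psi 167.19734854092167 z [ 0.005  -0.0071 -1.    ] w 0.039689496353755765 q [ 0.6   0.32 -0.75  1.96  0.28  0.96  1.06] F [-1.5  0.   3.9] T [0.07 0.25 0.06]
```

{"method": "apply_moves", "body": {
  "deltas": [
    {"translation":[0,0,0],"turn":[0.007,0.005,-0.145],"hand":0.02},
    {"translation":[0,0,0],"turn":[0,0,-0.145],"hand":0.02},
    {"translation":[0,0,0],"turn":[0,0,-0.145],"hand":0.02},
    {"translation":[0,0,0],"turn":[0,0,-0.145],"hand":0.02},
    {"translation":[0,0,0],"turn":[0,0,-0.145],"hand":0.02}
  ]
}}

```text
time: 8.4
ee_pos: [0.4951, -0.0124, 0.0588]
eef_rot: [0.468, 0.884, -0.001, -0.0]
ft_force: [-1.7, -0.9, 5.4]
width: 0.0393
```

```bash
python3 -c "
from h import *
st()"
```

```text
t 8.4 p [ 0.4951 -0.0124  0.0588] psi 124.23294993460514 z [-0.0014 -0.0017 -1.    ] w 0.03926760228268467 q [ 0.49  0.3  -0.63  1.96  0.22  0.95  0.36] F [-1.7 -0.9  5.4] T [-0.16  0.37  0.08]
```

{"method": "apply_moves", "body": {
  "deltas": [
    {"translation":[0,0.0005,0],"turn":[0,0,-0.145],"hand":0.02},
    {"translation":[0,0,0],"turn":[0,0,-0.145],"hand":0.02},
    {"translation":[0,0,0],"turn":[0,0,-0.145],"hand":0.02},
    {"translation":[0,0,0],"turn":[0,0,-0.145],"hand":0.02},
    {"translation":[0,0,0],"turn":[0,0,-0.145],"hand":0.02}
  ]
}}

```text
time: 8.9
ee_pos: [0.4944, -0.0126, 0.0588]
eef_rot: [0.759, 0.651, -0.002, -0.001]
ft_force: [-2.0, -0.8, 6.9]
width: 0.0395
```

{"method": "apply_moves", "body": {
  "deltas": [
    {"translation":[0,0,0],"turn":[0,0,-0.1],"hand":0.02},
    {"translation":[0,0,0],"turn":[0,0,0],"hand":0.02}
  ]
}}

```text
time: 9.1
ee_pos: [0.4942, -0.0125, 0.0588]
eef_rot: [0.793, 0.609, -0.002, -0.001]
ft_force: [-0.7, -0.6, 4.4]
width: 0.0395
```

```bash
python3 - <<'E'
from h import *
st();a=snap('scene','k1s.png');b=snap('side','k1d.png')
u=proj('scene',(.495,-.011,.06));v=proj('side',(.495,-.011,.06));print(u,v)
def cr(i,p,k=8):
    x,y=int(p[0])-25,int(p[1])-18;return cv2.resize(i[y:y+36,x:x+50],None,fx=k,fy=k,interpolation=cv2.INTER_CUBIC)
A=cv2.imread
cv2.imwrite('pics/k.png',np.vstack([np.hstack([cr(A(f'pics/k{j}s.png'),u),cr(A(f'pics/k{j}d.png'),v)]) for j in(0,1)]))
E
```

```text
t 9.1 p [ 0.4942 -0.0125  0.0588] psi 75.0978614263271 z [-0.0047 -0.0016 -1.    ] w 0.039477127176290386 q [ 0.38  0.28 -0.5   1.96  0.16  0.94 -0.46] F [-0.7 -0.6  4.4] T [-0.18  0.14 -0.04]
[345.17796864 192.95164286] [341.82879875 218.05431077]
```

View pics/k.png

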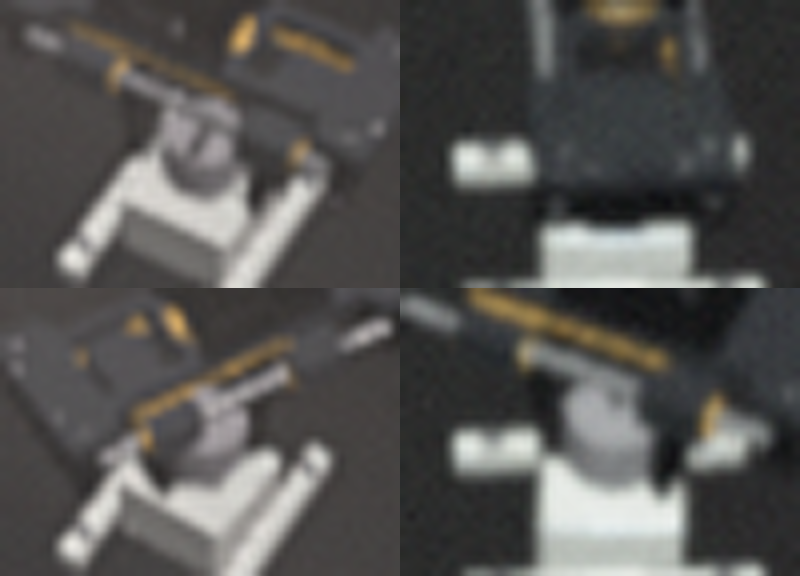

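{"method": "apply_moves", "body": {
  "deltas": [
    {"translation":[0,0,0],"turn":[0,0,0],"hand":0.087},
    {"translation":[0,0,0],"turn":[0,0,0],"hand":0.087},
    {"translation":[0,0.001,0.04],"turn":[0,0,0],"hand":0.087},
    {"translation":[0,0,0.04],"turn":[0,0,0],"hand":0.087},
    {"translation":[0,0,0.04],"turn":[0,0,0.1],"hand":0.087}
  ]
}}

```text
time: 9.7
ee_pos: [0.489, -0.0112, 0.1752]
eef_rot: [0.757, 0.654, -0.007, -0.006]
ft_force: [0.7, -0.8, 0.2]
width: 0.0716
```

{"method": "apply_moves", "body": {
  "deltas": [
    {"translation":[0,0,0],"turn":[0,0,0.14],"hand":0.087},
    {"translation":[0,0,0],"turn":[0,0,0.14],"hand":0.087},
    {"translation":[0,0,0],"turn":[0,0,0.13],"hand":0.087},
    {"translation":[0,0,0],"turn":[0,0,0],"hand":0.087}
  ]
}}

```text
time: 10.1
ee_pos: [0.4919, -0.011, 0.181]
eef_rot: [0.599, 0.801, -0.005, -0.001]
ft_force: [1.0, -0.3, -0.2]
width: 0.0863
```

```bash
python3 - <<'E'
from h import *
import pickle
st();c=calibration('wrist');pickle.dump(c,open('w3.pkl','wb'));snap('wrist','w3.png')
c1=pickle.load(open('w1.pkl','rb'))
a,b=ray('wrist',314,209,.078,c1),ray('wrist',314,228,.078,c1);d=b-a
print('ridge before rel hand(177.5):',np.degrees(np.arctan2(d[1],d[0]))-177.5)
E
```

```text
t 10.1 p [ 0.4919 -0.011   0.181 ] psi 106.45079352777711 z [-0.0068 -0.0066 -1.    ] w 0.08625855816040462 q [ 0.45  0.13 -0.56  1.85  0.08  1.2   0.15] F [ 1.  -0.3 -0.2] T [-0.02 -0.1   0.04]
ridge before rel hand(177.5): -180.265130984587
```

View pics/w3.png

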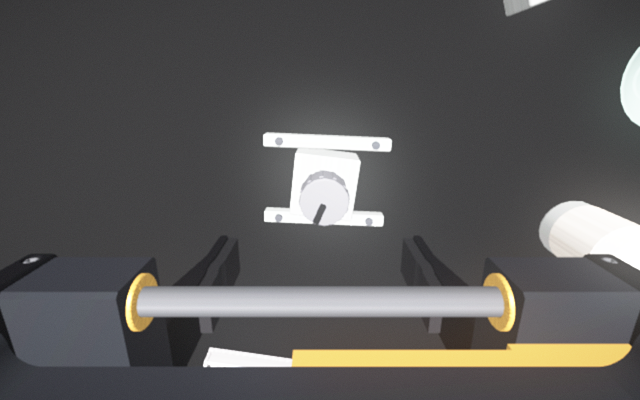

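```bash
python3 - <<'E'
from h import *
import pickle
c=pickle.load(open('w3.pkl','rb'))
print('knob',ray('wrist',325,202,.078,c))
d=ray('wrist',318,223,.078,c)-ray('wrist',325,206,.078,c);print('ridge',np.degrees(np.arctan2(d[1],d[0])))
B=[ray('wrist',*p,.014,c) for p in((264,139),(391,144),(265,214),(382,219))];print(B,np.mean(B,0))
d=B[1]-B[0];print(np.degrees(np.arctan2(d[1],d[0])))
st()
E
```

```text
knob [ 0.49482262 -0.01045075  0.078     ]
ridge -94.47773934785455
[array([0.42938564, 0.01182041, 0.014     ]), array([0.54381116, 0.04104843, 0.014     ]), array([ 0.44785651, -0.06025623,  0.014     ]), array([ 0.56108944, -0.03188353,  0.014     ])] [ 0.49553569 -0.00981773  0.014     ]
14.328823833227602
t 10.15 p [ 0.4919 -0.011   0.1809] psi 106.18735065343921 z [-0.0068 -0.0066 -1.    ] w 0.08642826474734083 q [ 0.45  0.13 -0.56  1.85  0.08  1.2   0.15] F [-0.5 -0.9  0.7] T [-0.02 -0.13  0.  ]
```

{"method": "apply_moves", "body": {
  "deltas": [
    {"translation":[0.003,0.0005,-0.04],"turn":[0.007,-0.007,-0.032],"hand":0.087},
    {"translation":[0,0,-0.045],"turn":[0,0,0],"hand":0.087},
    {"translation":[0,0,-0.035],"turn":[0,0,0],"hand":0.087},
    {"translation":[0,0,0],"turn":[0,0,0],"hand":0.087}
  ]
}}

```text
time: 10.55
ee_pos: [0.4953, -0.0107, 0.058]
eef_rot: [0.62, 0.785, 0.001, 0.001]
ft_force: [-0.7, 0.3, 1.1]
width: 0.0871
```

```bash
python3 -c "
from h import *
st()"
```

```text
t 10.55 p [ 0.4953 -0.0107  0.058 ] psi 103.37323924786907 z [ 3.2e-03  9.0e-04 -1.0e+00] w 0.08712483390428388 q [ 0.42  0.28 -0.54  1.97  0.18  0.93  0.02] F [-0.7  0.3  1.1] T [-0.    0.01  0.01]
```

{"method": "apply_moves", "body": {
  "deltas": [
    {"translation":[0,0,-0.015],"turn":[0,0,0.016],"hand":0.087},
    {"translation":[0,0,-0.008],"turn":[0,0,0],"hand":0.087},
    {"translation":[0,0,0],"turn":[0,0,0],"hand":0.03},
    {"translation":[0,0,0],"turn":[0,0,0],"hand":0.03},
    {"translation":[0,0,0],"turn":[0,0,0],"hand":0.03}
  ],
  "newtons": 35
}}

```text
time: 11.05
ee_pos: [0.498, -0.0104, 0.0394]
eef_rot: [0.617, 0.787, 0.003, 0.002]
ft_force: [0.4, -0.2, 0.3]
width: 0.0706
```

{"method": "apply_moves", "body": {
  "deltas": [
    {"translation":[0,0,0],"turn":[0,0,0],"hand":0.03},
    {"translation":[0,0,0],"turn":[0,0,0],"hand":0.03},
    {"translation":[0,0,0],"turn":[0,0,0],"hand":0.03}
  ]
}}

```text
time: 11.35
ee_pos: [0.4983, -0.0108, 0.0406]
eef_rot: [0.617, 0.787, 0.003, 0.003]
ft_force: [0.2, -0.3, -3.2]
width: 0.0579
```

```bash
python3 -c "
from h import *
st()"
```

```text
t 11.35 p [ 0.4983 -0.0108  0.0406] psi 103.77493056011087 z [ 8.e-03  4.e-04 -1.e+00] w 0.0578791458146344 q [ 0.41  0.31 -0.53  1.98  0.2   0.9   0.01] F [ 0.2 -0.3 -3.2] T [-0.02 -0.13  0.07]
```

{"method": "apply_moves", "body": {
  "deltas": [
    {"translation":[0,0,0.02],"turn":[0,0.008,0],"hand":0.03},
    {"translation":[0,0,0.04],"turn":[0,0,0],"hand":0.03},
    {"translation":[0,-0.03,0.03],"turn":[0,0,0],"hand":0.03},
    {"translation":[0,-0.045,0],"turn":[0,0,-0.05],"hand":0.03},
    {"translation":[0,-0.048,0],"turn":[0,0,-0.05],"hand":0.03}
  ]
}}

```text
time: 11.85
ee_pos: [0.4969, -0.1289, 0.1336]
eef_rot: [0.651, 0.759, 0.001, -0.002]
ft_force: [0.2, 0.2, -3.8]
width: 0.058
```

{"method": "apply_moves", "body": {
  "deltas": [
    {"translation":[-0.002,-0.048,0],"turn":[0,0,0],"hand":0.03},
    {"translation":[-0.002,-0.048,0],"turn":[0,0,0],"hand":0.03},
    {"translation":[-0.002,-0.048,0],"turn":[0,0,0],"hand":0.03},
    {"translation":[-0.002,-0.03,0],"turn":[0,0,0],"hand":0.03},
    {"translation":[0,0,0],"turn":[0,0,0],"hand":0.03}
  ]
}}

```text
time: 12.35
ee_pos: [0.4848, -0.3172, 0.1334]
eef_rot: [0.655, 0.756, -0.0, -0.001]
ft_force: [-0.7, 0.6, -3.5]
width: 0.0581
```

```bash
python3 -c "
from h import *
st()"
```

```text
t 12.35 p [ 0.4848 -0.3172  0.1334] psi 98.15168469502896 z [-2.e-03  6.e-04 -1.e+00] w 0.05807028662564555 q [ 0.78  0.33 -0.33  1.7   0.12  1.13  0.55] F [-0.7  0.6 -3.5] T [ 0.01 -0.05  0.05]
```

{"method": "apply_moves", "body": {
  "deltas": [
    {"translation":[0.002,-0.003,-0.035],"turn":[0,0,0],"hand":0.03},
    {"translation":[0,0,-0.03],"turn":[0,0,0],"hand":0.03},
    {"translation":[0,0,-0.01],"turn":[0,0,0],"hand":0.03},
    {"translation":[0,0,0],"turn":[0,0,0],"hand":0.03}
  ]
}}

```text
time: 12.75
ee_pos: [0.4867, -0.3201, 0.0562]
eef_rot: [0.656, 0.755, 0.0, -0.001]
ft_force: [0.1, -0.2, -2.9]
width: 0.0578
```

```bash
python3 -c "
from h import *
st()"
```

```text
t 12.75 p [ 0.4867 -0.3201  0.0562] psi 98.03574763739213 z [-0.0015  0.0015 -1.    ] w 0.05775733775202496 q [ 0.77  0.43 -0.32  1.75  0.16  0.99  0.53] F [ 0.1 -0.2 -2.9] T [-0.01 -0.05  0.  ]
```

{"method": "apply_moves", "body": {
  "deltas": [
    {"translation":[0,0,-0.006],"turn":[0,0,0],"hand":0.03},
    {"translation":[0,0,-0.004],"turn":[0,0,0],"hand":0.03},
    {"translation":[0,0,-0.002],"turn":[0,0,0],"hand":0.03},
    {"translation":[0,0,0],"turn":[0,0,0],"hand":0.03}
  ]
}}

```text
time: 13.15
ee_pos: [0.4888, -0.3198, 0.0468]
eef_rot: [0.655, 0.755, 0.001, 0.001]
ft_force: [0.0, -0.1, -3.6]
width: 0.0579
```

```bash
python3 -c "
from h import *
st()"
```

```text
t 13.15 p [ 0.4888 -0.3198  0.0468] psi 98.12219467327478 z [ 2.2e-03 -4.0e-04 -1.0e+00] w 0.057885967088329784 q [ 0.76  0.44 -0.32  1.75  0.16  0.97  0.52] F [ 0.  -0.1 -3.6] T [ 0.06 -0.04  0.02]
```

{"method": "apply_moves", "body": {
  "deltas": [
    {"translation":[0,0,-0.003],"turn":[0,0,0],"hand":0.03},
    {"translation":[0,0,-0.002],"turn":[0,0,0],"hand":0.03},
    {"translation":[0,0,0],"turn":[0,0,0],"hand":0.03}
  ]
}}

```text
time: 13.45
ee_pos: [0.4897, -0.3204, 0.045]
eef_rot: [0.655, 0.755, 0.0, 0.002]
ft_force: [1.1, -0.6, -3.5]
width: 0.0576
```

```bash
python3 -c "
from h import *
st()"
```

```text
t 13.45 p [ 0.4897 -0.3204  0.045 ] psi 98.11589390176272 z [ 0.004  -0.0024 -1.    ] w 0.05758408082761589 q [ 0.76  0.44 -0.32  1.76  0.16  0.96  0.52] F [ 1.1 -0.6 -3.5] T [ 0.04 -0.12 -0.02]
```

{"method": "apply_moves", "body": {
  "deltas": [
    {"translation":[-0.001,0,-0.003],"turn":[0,0.004,0],"hand":0.03},
    {"translation":[0,0,-0.003],"turn":[0,0,0],"hand":0.03},
    {"translation":[0,0,0],"turn":[0,0,0],"hand":0.03}
  ]
}}

```text
time: 13.75
ee_pos: [0.4901, -0.322, 0.0442]
eef_rot: [0.656, 0.755, -0.001, 0.003]
ft_force: [-0.3, 0.1, -2.9]
width: 0.058
```

```bash
python3 -c "
from h import *
st()"
```

```text
t 13.75 p [ 0.4901 -0.322   0.0442] psi 98.01671642061635 z [ 0.0027 -0.0061 -1.    ] w 0.05797597513143958 q [ 0.76  0.45 -0.32  1.75  0.17  0.96  0.52] F [-0.3  0.1 -2.9] T [-0.03 -0.11  0.01]
```

{"method": "apply_moves", "body": {
  "deltas": [
    {"translation":[0,0.001,-0.006],"turn":[0.006,0,0],"hand":0.03},
    {"translation":[0,0,0],"turn":[0,0,0],"hand":0.03}
  ]
}}

```text
time: 13.95
ee_pos: [0.4911, -0.3234, 0.0425]
eef_rot: [0.657, 0.754, 0.0, 0.003]
ft_force: [0.1, -0.1, -2.6]
width: 0.058
```

```bash
python3 -c "
from h import *
st()"
```

```text
t 13.95 p [ 0.4911 -0.3234  0.0425] psi 97.9155355700071 z [ 0.0052 -0.0043 -1.    ] w 0.058042971751064244 q [ 0.76  0.45 -0.32  1.75  0.17  0.96  0.52] F [ 0.1 -0.1 -2.6] T [ 0.03 -0.14  0.01]
```

{"method": "apply_moves", "body": {
  "deltas": [
    {"translation":[-0.001,0.001,-0.006],"turn":[0.004,0.005,0],"hand":0.03},
    {"translation":[0,0,-0.003],"turn":[0,0,0],"hand":0.03},
    {"translation":[0,0,0],"turn":[0,0,0],"hand":0.03}
  ]
}}

```text
time: 14.25
ee_pos: [0.4917, -0.3243, 0.0401]
eef_rot: [0.657, 0.754, -0.001, 0.002]
ft_force: [-0.6, -1.4, -3.9]
width: 0.0577
```

```bash
python3 -c "
from h import *
st()"
```

```text
t 14.25 p [ 0.4917 -0.3243  0.0401] psi 97.79547033704097 z [ 0.0028 -0.0042 -1.    ] w 0.05774114907765162 q [ 0.76  0.46 -0.31  1.75  0.17  0.96  0.52] F [-0.6 -1.4 -3.9] T [ 0.02 -0.13 -0.05]
```

{"method": "apply_moves", "body": {
  "deltas": [
    {"translation":[-0.001,0.001,-0.005],"turn":[0.004,0.003,0],"hand":0.03},
    {"translation":[0,0,0],"turn":[0,0,0],"hand":0.03}
  ]
}}

```text
time: 14.45
ee_pos: [0.4925, -0.3251, 0.0389]
eef_rot: [0.658, 0.753, -0.0, 0.003]
ft_force: [-0.1, 0.1, -4.1]
width: 0.0578
```

```bash
python3 - <<'E'
from h import *
st();a=snap('scene','t1.png');b=snap('side','t1d.png')
def cr(i,p,k=8):
    x,y=int(p[0])-25,int(p[1])-25;return cv2.resize(i[y:y+50,x:x+50],None,fx=k,fy=k,interpolation=cv2.INTER_CUBIC)
u=proj('scene',(.49,-.323,.03));v=proj('side',(.49,-.323,.03))
cv2.imwrite('pics/t1c.png',np.hstack([cr(a,u),cr(b,v)])[:,:,::-1])
E
```

```text
t 14.45 p [ 0.4925 -0.3251  0.0389] psi 97.73620806659187 z [ 0.0034 -0.0039 -1.    ] w 0.0578238384146745 q [ 0.76  0.46 -0.31  1.75  0.17  0.96  0.52] F [-0.1  0.1 -4.1] T [-0.02 -0.08 -0.02]
```

View pics/t1c.png

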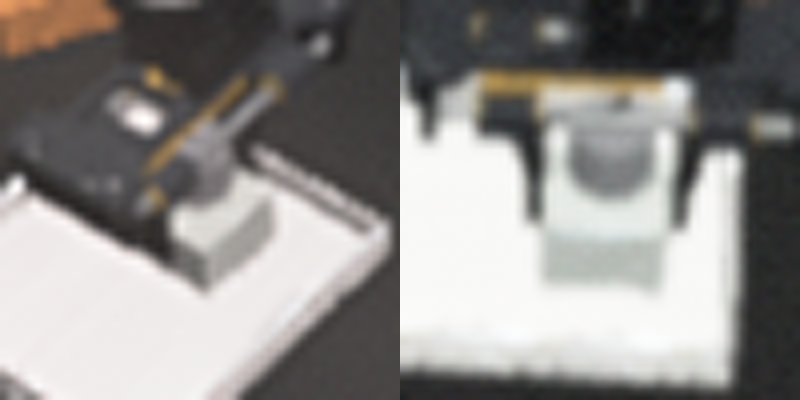

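```bash
python3 - <<'E'
from h import *
s=readout.read_state();p=s['ee_pos']
v=proj('side',(.49,-.323,.03)).astype(int)-25;u=proj('scene',(.49,-.323,.03)).astype(int)-25
a=np.radians(97.7-90)
ex=np.array([np.cos(a),np.sin(a)]);ey=np.array([-ex[1],ex[0]])
for zb in(0,.004,.008,.012):
    for sx,sy in((1,1),(-1,1)):
        q=p[:2]+.029*(sx*ex+sy*ey)
        print(zb,sx,'side',((proj('side',(*q,zb))-v)*8+[400,0]).round(),'top',((proj('side',(*q,zb+.038))-v)*8+[400,0]).round(),'scene',((proj('scene',(*q,zb))-u)*8).round())
E
```

```text
0 1 side [535. 287.] top [539. 227.] scene [206. 300.]
0 -1 side [661. 293.] top [666. 233.] scene [275. 235.]
0.004 1 side [536. 281.] top [539. 221.] scene [206. 295.]
0.004 -1 side [662. 287.] top [667. 227.] scene [275. 230.]
0.008 1 side [536. 275.] top [539. 214.] scene [205. 290.]
0.008 -1 side [662. 281.] top [667. 220.] scene [275. 225.]
0.012 1 side [537. 268.] top [540. 208.] scene [205. 285.]
0.012 -1 side [663. 274.] top [668. 214.] scene [274. 220.]
```

{"method": "apply_moves", "body": {
  "deltas": [
    {"translation":[-0.001,0.001,-0.006],"turn":[0.004,0.003,0],"hand":0.03},
    {"translation":[0,0,-0.002],"turn":[0,0,0],"hand":0.03},
    {"translation":[0,0,0],"turn":[0,0,0],"hand":0.03}
  ]
}}

```text
time: 14.85
ee_pos: [0.4925, -0.3259, 0.0357]
eef_rot: [0.658, 0.753, -0.001, 0.002]
ft_force: [0.1, 0.5, -4.1]
width: 0.0573
```

```bash
python3 -c "
from h import *
st()"
```

```text
t 14.85 p [ 0.4925 -0.3259  0.0357] psi 97.6528126557157 z [ 0.0018 -0.0031 -1.    ] w 0.05734480737806242 q [ 0.76  0.47 -0.31  1.75  0.17  0.95  0.51] F [ 0.1  0.5 -4.1] T [-0.04 -0.07  0.01]
```

{"method": "apply_moves", "body": {
  "deltas": [
    {"translation":[0,0,0],"turn":[0,0,0],"hand":0.087},
    {"translation":[0,0,0],"turn":[0,0,0],"hand":0.087},
    {"translation":[0,0,0],"turn":[0,0,0],"hand":0.087},
    {"translation":[0,0,0.01],"turn":[0,0,0],"hand":0.087}
  ]
}}

```text
time: 15.25
ee_pos: [0.4915, -0.3249, 0.0428]
eef_rot: [0.658, 0.753, -0.0, -0.0]
ft_force: [-0.2, 0.6, -0.3]
width: 0.0814
```

```bash
python3 -c "
from h import *
st()"
```

```text
t 15.25 p [ 0.4915 -0.3249  0.0428] psi 97.68356151398216 z [-9.e-04 -4.e-04 -1.e+00] w 0.0814311736930399 q [ 0.76  0.46 -0.31  1.74  0.17  0.97  0.52] F [-0.2  0.6 -0.3] T [-0.   -0.09 -0.01]
```

{"method": "apply_moves", "body": {
  "deltas": [
    {"translation":[0,0,0.045],"turn":[0,0,0],"hand":0.087},
    {"translation":[0,0,0.05],"turn":[0,0,0],"hand":0.087},
    {"translation":[0.01,0.03,0.035],"turn":[0,0,0.05],"hand":0.087},
    {"translation":[0.01,0.048,0.01],"turn":[0,0,0.06],"hand":0.087},
    {"translation":[0.01,0.048,0],"turn":[0,0,0.06],"hand":0.087}
  ]
}}

```text
time: 15.75
ee_pos: [0.5191, -0.2024, 0.191]
eef_rot: [0.595, 0.804, -0.001, 0.001]
ft_force: [1.2, -0.5, 0.1]
width: 0.0868
```

{"method": "apply_moves", "body": {
  "deltas": [
    {"translation":[0.01,0.048,0],"turn":[0,0,0.06],"hand":0.087},
    {"translation":[0.01,0.048,0],"turn":[0,0,0.06],"hand":0.087},
    {"translation":[0.01,0.048,0],"turn":[0,0,0.06],"hand":0.087},
    {"translation":[0.01,0.048,0],"turn":[0,0,0.06],"hand":0.087},
    {"translation":[0.01,0.048,0],"turn":[0,0,0.06],"hand":0.087}
  ]
}}

```text
time: 16.25
ee_pos: [0.5698, 0.0432, 0.197]
eef_rot: [0.463, 0.886, -0.0, 0.005]
ft_force: [0.8, -0.5, -0.6]
width: 0.0872
```

{"method": "apply_moves", "body": {
  "deltas": [
    {"translation":[0.01,0.048,0],"turn":[0,0,0.06],"hand":0.087},
    {"translation":[0.01,0.048,0],"turn":[0,0,0.06],"hand":0.087},
    {"translation":[0.01,0.04,0],"turn":[0,0,0],"hand":0.087},
    {"translation":[0.005,0.03,0],"turn":[0,0,0],"hand":0.087},
    {"translation":[0,0,0],"turn":[0,0,0],"hand":0.087}
  ]
}}

```text
time: 16.75
ee_pos: [0.6035, 0.223, 0.2006]
eef_rot: [0.402, 0.916, 0.003, 0.006]
ft_force: [-1.0, 0.6, 0.3]
width: 0.0871
```

```bash
python3 - <<'E'
from h import *
import pickle
st();c=calibration('wrist');pickle.dump(c,open('w4.pkl','wb'));w=snap('wrist','w4.png');b=snap('side','t2d.png')
v=proj('side',(.53,-.32,.01)).astype(int)
t=cv2.resize(b[v[1]-40:v[1]+30,v[0]-40:v[0]+40],None,fx=5,fy=5,interpolation=cv2.INTER_CUBIC)
w=w[100:350,130:530];w=cv2.resize(w,(800,500)) if 0 else w
o=np.zeros((max(w.shape[0],t.shape[0]),w.shape[1]+t.shape[1],3),np.uint8);o[:w.shape[0],:w.shape[1]]=w;o[:t.shape[0],w.shape[1]:]=t
cv2.imwrite('pics/m4.png',o[:,:,::-1]);print(v)
E
```

```text
t 16.75 p [0.6035 0.223  0.2006] psi 132.5755024561033 z [ 1.230e-02  3.000e-04 -9.999e-01] w 0.08707014740193623 q [ 0.07  0.47 -0.67  1.44  0.3   1.33  0.12] F [-1.   0.6  0.3] T [-0.05 -0.13  0.01]
[346 163]
```

View pics/m4.png

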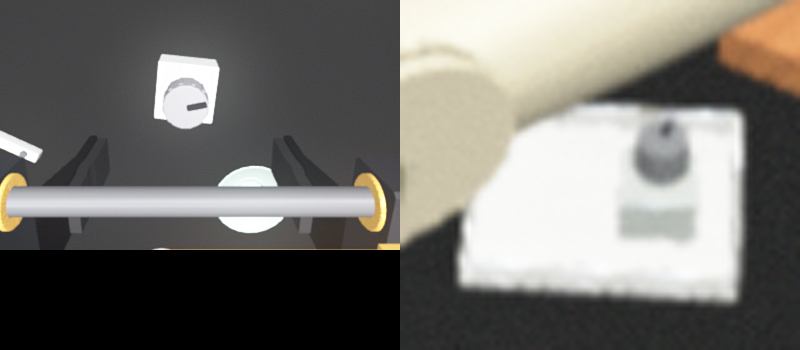

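```bash
python3 - <<'E'
from h import *
import pickle;c=pickle.load(open('w4.pkl','rb'))
P=[(159,60),(218,66),(213,123),(154,117)]
e=[ray('wrist',x+130,y+100,.038,c) for x,y in P];print(np.mean(e,0))
print([np.linalg.norm(e[i]-e[i-1]) for i in range(4)],[np.degrees(np.arctan2(*(e[i]-e[i-1])[1::-1]))%90 for i in range(4)])
print('knob',ray('wrist',186+130,207,.078,c))
d=ray('wrist',336,205,.078,c)-ray('wrist',318,207.5,.078,c);print('ridge',np.degrees(np.arctan2(d[1],d[0])))
st()
E
```

```text
[0.60946285 0.21332082 0.038     ]
[np.float64(0.05725075034047976), np.float64(0.05542252964259979), np.float64(0.057749752450521635), np.float64(0.058535284700717075)] [np.float64(36.1005207220432), np.float64(36.60998858216597), np.float64(39.19242912929123), np.float64(36.17674081360204)]
knob [0.60991921 0.21285549 0.078     ]
ridge 50.84087873223087
t 16.85 p [0.6044 0.2183 0.2005] psi 132.3184823330736 z [ 0.0128 -0.0025 -0.9999] w 0.08703406112243837 q [ 0.07  0.46 -0.67  1.44  0.3   1.33  0.12] F [-0.2 -0.  -0.2] T [ 0.05 -0.13  0.03]
```

{"method": "apply_moves", "body": {
  "deltas": [
    {"translation":[0.005,-0.005,-0.045],"turn":[0.003,0.012,-0.09],"hand":0.087},
    {"translation":[0,0,-0.045],"turn":[0,0,0],"hand":0.087},
    {"translation":[0,0,-0.035],"turn":[0,0,0],"hand":0.087},
    {"translation":[0,0,0],"turn":[0,0,0],"hand":0.087}
  ]
}}

```text
time: 17.25
ee_pos: [0.612, 0.2054, 0.075]
eef_rot: [0.45, 0.893, -0.0, 0.003]
ft_force: [-1.4, -0.6, 0.4]
width: 0.0867
```

```bash
python3 -c "
from h import *
st()"
```

```text
t 17.25 p [0.612  0.2054 0.075 ] psi 126.4590704770044 z [ 0.0061 -0.0032 -1.    ] w 0.08672859767604883 q [ 0.05  0.58 -0.61  1.55  0.36  1.12 -0.  ] F [-1.4 -0.6  0.4] T [ 0.03 -0.07  0.03]
```

{"method": "apply_moves", "body": {
  "deltas": [
    {"translation":[-0.002,0.008,-0.015],"turn":[0.003,0.006,0.008],"hand":0.087},
    {"translation":[0,0,-0.015],"turn":[0,0,0],"hand":0.087},
    {"translation":[0,0,-0.012],"turn":[0,0,0],"hand":0.087},
    {"translation":[0,0,0],"turn":[0,0,0],"hand":0.087}
  ]
}}

```text
time: 17.65
ee_pos: [0.6127, 0.2121, 0.0351]
eef_rot: [0.448, 0.894, 0.001, 0.002]
ft_force: [-0.1, 0.5, 1.0]
width: 0.0872
```

```bash
python3 -c "
from h import *
st()"
```

```text
t 17.65 p [0.6127 0.2121 0.0351] psi 126.75853096000317 z [ 5.3e-03  6.0e-04 -1.0e+00] w 0.08717442465415784 q [ 0.03  0.63 -0.59  1.57  0.39  1.06 -0.02] F [-0.1  0.5  1. ] T [ 0.05 -0.17 -0.04]
```

{"method": "apply_moves", "body": {
  "deltas": [
    {"translation":[-0.003,0.001,0],"turn":[0,0.005,0],"hand":0.03},
    {"translation":[0,0,0],"turn":[0,0,0],"hand":0.03},
    {"translation":[0,0,0],"turn":[0,0,0],"hand":0.03},
    {"translation":[0,0,0],"turn":[0,0,0],"hand":0.03},
    {"translation":[0,0,0],"turn":[0,0,0],"hand":0.03}
  ],
  "newtons": 35
}}

```text
time: 18.15
ee_pos: [0.6107, 0.2139, 0.0377]
eef_rot: [0.448, 0.894, 0.001, 0.001]
ft_force: [0.2, 0.6, -2.8]
width: 0.0577
```

{"method": "apply_moves", "body": {
  "deltas": [
    {"translation":[0,0,0],"turn":[0,0,0],"hand":0.03},
    {"translation":[0,0,0],"turn":[0,0,0],"hand":0.03},
    {"translation":[0,0,0],"turn":[0,0,0],"hand":0.03}
  ]
}}

```text
time: 18.45
ee_pos: [0.6107, 0.2139, 0.0377]
eef_rot: [0.448, 0.894, 0.001, 0.001]
ft_force: [-0.1, -0.7, -0.8]
width: 0.0579
```

```bash
python3 -c "
from h import *
st()"
```

```text
t 18.45 p [0.6107 0.2139 0.0377] psi 126.76390442915526 z [ 0.0031  0.0016 -1.    ] w 0.05785649606424367 q [ 0.03  0.63 -0.6   1.57  0.39  1.06 -0.02] F [-0.1 -0.7 -0.8] T [ 0.08 -0.13  0.01]
```

{"method": "apply_moves", "body": {
  "deltas": [
    {"translation":[0,0,0.03],"turn":[0,0,0],"hand":0.03},
    {"translation":[0,0,0.045],"turn":[0,0,0.1],"hand":0.03},
    {"translation":[-0.015,-0.03,0],"turn":[0,0,0.145],"hand":0.03},
    {"translation":[-0.02,-0.035,0],"turn":[0,0,0.145],"hand":0.03},
    {"translation":[-0.02,-0.035,0],"turn":[0,0,0.145],"hand":0.03}
  ]
}}

```text
time: 18.95
ee_pos: [0.5527, 0.1173, 0.1129]
eef_rot: [0.187, 0.982, 0.001, -0.0]
ft_force: [0.3, -0.7, -3.5]
width: 0.0576
```

{"method": "apply_moves", "body": {
  "deltas": [
    {"translation":[-0.02,-0.035,0],"turn":[0,0,0.145],"hand":0.03},
    {"translation":[-0.02,-0.035,0],"turn":[0,0,0.145],"hand":0.03},
    {"translation":[-0.015,-0.03,0],"turn":[0,0,0.145],"hand":0.03},
    {"translation":[-0.005,-0.02,0],"turn":[0,0,0.145],"hand":0.03},
    {"translation":[0,0,0],"turn":[0,0,0.05],"hand":0.03}
  ]
}}

```text
time: 19.45
ee_pos: [0.4865, -0.0118, 0.1106]
eef_rot: [-0.131, 0.991, -0.002, -0.003]
ft_force: [0.5, 0.4, -4.0]
width: 0.0577
```

```bash
python3 -c "
from h import *
st()"
```

```text
t 19.45 p [ 0.4865 -0.0118  0.1106] psi 195.06836967714412 z [-0.0059 -0.0048 -1.    ] w 0.05772670509886474 q [ 0.72  0.25 -0.87  1.93  0.23  1.07  1.59] F [ 0.5  0.4 -4. ] T [ 0.16 -0.19  0.02]
```

{"method": "apply_moves", "body": {
  "deltas": [
    {"translation":[0.009,0.0015,-0.025],"turn":[0.005,-0.006,-0.013],"hand":0.03},
    {"translation":[0,0,-0.025],"turn":[0,0,0],"hand":0.03},
    {"translation":[0,0,0],"turn":[0,0,0],"hand":0.03}
  ]
}}

```text
time: 19.75
ee_pos: [0.495, -0.0128, 0.0595]
eef_rot: [-0.124, 0.992, -0.001, 0.0]
ft_force: [0.4, -0.1, -4.5]
width: 0.0575
```

```bash
python3 -c "
from h import *
st()"
```

```text
t 19.75 p [ 0.495  -0.0128  0.0595] psi 194.2231687122876 z [ 8.0e-04 -1.5e-03 -1.0e+00] w 0.05746208173858837 q [ 0.67  0.35 -0.83  1.95  0.31  0.97  1.51] F [ 0.4 -0.1 -4.5] T [ 0.12 -0.04 -0.04]
```

{"method": "apply_moves", "body": {
  "deltas": [
    {"translation":[0.0005,0.002,-0.006],"turn":[0,0,0],"hand":0.03},
    {"translation":[0,0,-0.005],"turn":[0,0,0],"hand":0.03},
    {"translation":[0,0,-0.004],"turn":[0,0,0],"hand":0.03}
  ]
}}

```text
time: 20.05
ee_pos: [0.4965, -0.0101, 0.0457]
eef_rot: [-0.124, 0.992, -0.001, 0.001]
ft_force: [0.3, -0.2, -4.1]
width: 0.0577
```

```bash
python3 -c "
from h import *
st()"
```

```text
t 20.05 p [ 0.4965 -0.0101  0.0457] psi 194.26162392884126 z [ 0.0026 -0.0017 -1.    ] w 0.057660663148921355 q [ 0.65  0.37 -0.82  1.96  0.34  0.95  1.49] F [ 0.3 -0.2 -4.1] T [ 0.08 -0.1  -0.01]
```

{"method": "apply_moves", "body": {
  "deltas": [
    {"translation":[0,0,-0.005],"turn":[0,0,0],"hand":0.03},
    {"translation":[0,0,-0.004],"turn":[0,0,0],"hand":0.03},
    {"translation":[0,0,-0.002],"turn":[0,0,0],"hand":0.03}
  ]
}}

```text
time: 20.35
ee_pos: [0.4974, -0.0101, 0.0371]
eef_rot: [-0.124, 0.992, -0.002, 0.001]
ft_force: [-23.1, -1.8, 50.0]
width: 0.0579
```

```bash
python3 -c "
from h import *
st()"
```

```text
t 20.35 p [ 0.4974 -0.0101  0.0371] psi 194.245961644303 z [ 0.0034 -0.0042 -1.    ] w 0.057893388672951115 q [ 0.64  0.39 -0.81  1.97  0.35  0.93  1.47] F [-23.1  -1.8  50. ] T [-0.07  5.11 -0.19]
```

{"method": "apply_moves", "body": {
  "deltas": [
    {"translation":[0,0,0.001],"turn":[0,0,0],"hand":0.087},
    {"translation":[0,0,0],"turn":[0,0,0],"hand":0.087},
    {"translation":[0,0,0],"turn":[0,0,0],"hand":0.087},
    {"translation":[0,0,0.012],"turn":[0,0,0],"hand":0.087},
    {"translation":[0,0,0.008],"turn":[0,0,0],"hand":0.087}
  ]
}}

```text
time: 20.85
ee_pos: [0.499, -0.0097, 0.0605]
eef_rot: [-0.124, 0.992, -0.003, 0.003]
ft_force: [-0.4, -0.1, 0.6]
width: 0.0849
```

```bash
python3 -c "
from h import *
st()"
```

```text
t 20.85 p [ 0.499  -0.0097  0.0605] psi 194.27619614862402 z [ 0.0061 -0.0045 -1.    ] w 0.08491444940482644 q [ 0.66  0.35 -0.83  1.95  0.32  0.97  1.5 ] F [-0.4 -0.1  0.6] T [ 0.11 -0.15  0.03]
```

{"method": "apply_moves", "body": {
  "deltas": [
    {"translation":[-0.003,0,-0.003],"turn":[0.004,0.006,0],"hand":0.02},
    {"translation":[0,0,0],"turn":[0,0,0],"hand":0.02},
    {"translation":[0,0,0],"turn":[0,0,0],"hand":0.02},
    {"translation":[0,0,0],"turn":[0,0,0],"hand":0.02},
    {"translation":[0,0,0],"turn":[0,0,0],"hand":0.02}
  ],
  "newtons": 25
}}

```text
time: 21.35
ee_pos: [0.4963, -0.0101, 0.0586]
eef_rot: [-0.124, 0.992, -0.0, 0.001]
ft_force: [-0.3, -0.2, -0.3]
width: 0.0548
```

{"method": "apply_moves", "body": {
  "deltas": [
    {"translation":[0,0,0],"turn":[0,0,0],"hand":0.02},
    {"translation":[0,0,0],"turn":[0,0,0],"hand":0.02},
    {"translation":[0,0,0],"turn":[0,0,0],"hand":0.02},
    {"translation":[0,0,0],"turn":[0,0,0],"hand":0.02}
  ]
}}

```text
time: 21.75
ee_pos: [0.4963, -0.0103, 0.0584]
eef_rot: [-0.124, 0.992, -0.001, 0.001]
ft_force: [-0.3, -0.8, 1.4]
width: 0.0392
```

```bash
python3 -c "
from h import *
st()"
```

```text
t 21.75 p [ 0.4963 -0.0103  0.0584] psi 194.23318758881834 z [ 1.1e-03 -9.0e-04 -1.0e+00] w 0.03921246043497221 q [ 0.66  0.35 -0.83  1.95  0.32  0.97  1.5 ] F [-0.3 -0.8  1.4] T [ 0.17 -0.07 -0.01]
```

{"method": "apply_moves", "body": {
  "deltas": [
    {"translation":[0,0,0],"turn":[0,0,-0.06],"hand":0.02},
    {"translation":[0,0,0],"turn":[0,0,-0.12],"hand":0.02},
    {"translation":[0,0,0],"turn":[0,0,-0.14],"hand":0.02},
    {"translation":[0,0,0],"turn":[0,0,-0.14],"hand":0.02}
  ]
}}

```text
time: 22.15
ee_pos: [0.4962, -0.0117, 0.0587]
eef_rot: [0.111, 0.994, -0.002, 0.0]
ft_force: [-0.4, -0.6, 0.4]
width: 0.0393
```

```bash
python3 -c "
from h import *
st()"
```

```text
t 22.15 p [ 0.4962 -0.0117  0.0587] psi 167.24361846525736 z [-2.0e-04 -3.4e-03 -1.0e+00] w 0.03927047423057034 q [ 0.59  0.33 -0.75  1.95  0.27  0.96  1.06] F [-0.4 -0.6  0.4] T [ 0.14 -0.21  0.64]
```

{"method": "apply_moves", "body": {
  "deltas": [
    {"translation":[0,0,0],"turn":[0.003,0,-0.145],"hand":0.02},
    {"translation":[0,0,0],"turn":[0,0,-0.145],"hand":0.02},
    {"translation":[0,0,0],"turn":[0,0,-0.145],"hand":0.02},
    {"translation":[0,0,0],"turn":[0,0,-0.145],"hand":0.02},
    {"translation":[0,0,0],"turn":[0,0,-0.145],"hand":0.02}
  ]
}}

```text
time: 22.65
ee_pos: [0.4965, -0.0116, 0.0592]
eef_rot: [0.467, 0.884, -0.001, 0.001]
ft_force: [-0.6, -1.4, 1.6]
width: 0.0395
```

{"method": "apply_moves", "body": {
  "deltas": [
    {"translation":[0,0.001,0],"turn":[0,0,-0.145],"hand":0.02},
    {"translation":[0,0,0],"turn":[0,0,-0.145],"hand":0.02},
    {"translation":[0,0,0],"turn":[0,0,-0.145],"hand":0.02},
    {"translation":[0,0,0],"turn":[0,0,-0.145],"hand":0.02},
    {"translation":[0,0,0],"turn":[0,0,-0.1],"hand":0.02}
  ]
}}

```text
time: 23.15
ee_pos: [0.4967, -0.0109, 0.0597]
eef_rot: [0.743, 0.67, -0.003, 0.001]
ft_force: [0.6, -1.5, 0.1]
width: 0.0395
```

```bash
python3 -c "
from h import *
st()"
```

```text
t 23.15 p [ 0.4967 -0.0109  0.0597] psi 84.06927802739483 z [-0.0023 -0.0049 -1.    ] w 0.03946070506172418 q [ 0.39  0.28 -0.52  1.96  0.18  0.95 -0.32] F [ 0.6 -1.5  0.1] T [-0.41 -0.1   0.72]
```

{"method": "apply_moves", "body": {
  "deltas": [
    {"translation":[0,0,0],"turn":[0,0,0],"hand":0.087},
    {"translation":[0,0,0],"turn":[0,0,0],"hand":0.087},
    {"translation":[0,0,0.02],"turn":[0,0,0],"hand":0.087},
    {"translation":[0,0,0.045],"turn":[0,0,0],"hand":0.087},
    {"translation":[0,0,0.045],"turn":[0,0,0.1],"hand":0.087}
  ]
}}

```text
time: 23.65
ee_pos: [0.4919, -0.0102, 0.1667]
eef_rot: [0.704, 0.71, -0.006, -0.004]
ft_force: [0.9, 0.3, 0.7]
width: 0.0716
```

{"method": "apply_moves", "body": {
  "deltas": [
    {"translation":[0,0,0.01],"turn":[0,0,0.14],"hand":0.087},
    {"translation":[0,0,0],"turn":[0,0,0.14],"hand":0.087},
    {"translation":[0,0,0],"turn":[0,0,0.13],"hand":0.087},
    {"translation":[0,0,0],"turn":[0,0,0],"hand":0.087}
  ]
}}

```text
time: 24.05
ee_pos: [0.4951, -0.0099, 0.1842]
eef_rot: [0.533, 0.846, -0.004, 0.002]
ft_force: [-0.7, 0.3, 0.3]
width: 0.0868
```

```bash
python3 - <<'E'
from h import *
import pickle
st();c=calibration('wrist');pickle.dump(c,open('w5.pkl','wb'));snap('wrist','w5.png')
E
```

```text
t 24.05 p [ 0.4951 -0.0099  0.1842] psi 115.62270707511612 z [-4.0e-04 -8.6e-03 -1.0e+00] w 0.08683581566767844 q [ 0.47  0.13 -0.58  1.84  0.08  1.2   0.31] F [-0.7  0.3  0.3] T [ 0.05 -0.12  0.01]
```

View pics/w5.png

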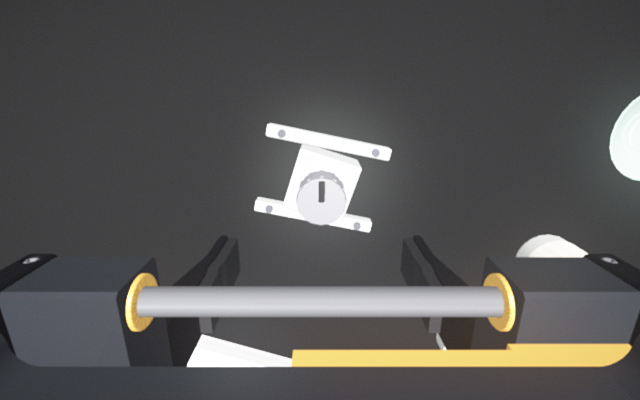

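{"method": "apply_moves", "body": {
  "deltas": [
    {"translation":[0,0,0.03],"turn":[0,0,0],"hand":0.087},
    {"translation":[0,0,0.02],"turn":[0,0,0],"hand":0.087},
    {"translation":[0,0,0],"turn":[0,0,0],"hand":0.087}
  ]
}}

```text
time: 24.4
ee_pos: [0.494, -0.0099, 0.2341]
eef_rot: [0.539, 0.843, -0.004, 0.0]
ft_force: [0.1, 0.1, -0.3]
width: 0.087
```

```bash
python3 - <<'E'
from h import *
st();a=snap('scene','end.png');cv2.imwrite('pics/endc.png',cv2.resize(a[120:290,220:480],None,fx=3,fy=3,interpolation=cv2.INTER_CUBIC)[:,:,::-1])
E
```

```text
t 24.4 p [ 0.494  -0.0099  0.2341] psi 114.83589704577224 z [-0.0042 -0.0076 -1.    ] w 0.08698904517248811 q [ 0.48  0.09 -0.58  1.77  0.06  1.3   0.32] F [ 0.1  0.1 -0.3] T [ 0.01 -0.1  -0.03]
```

View pics/endc.png

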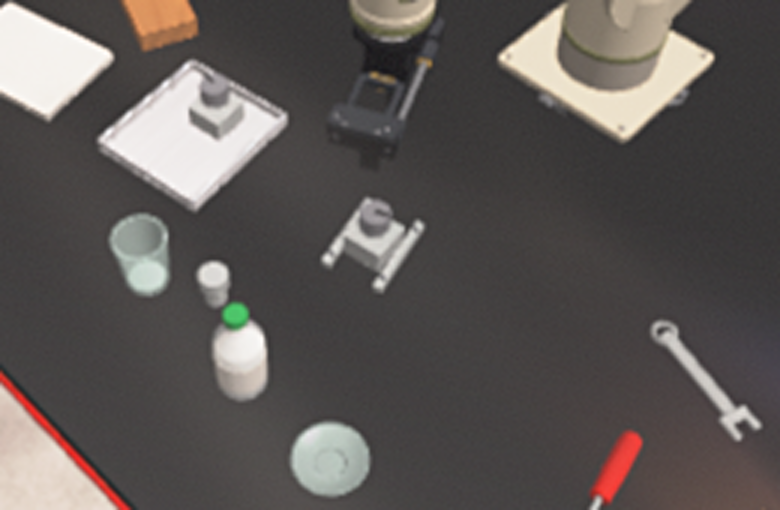

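The picture shows one nut upright in the tray at about (215,110) and the other upright in the holder at about (375,235). The bystanders haven't moved and the gripper is clear.

```bash
python3 -c "
from bench import order
print(order.close_job())"
```

```text
the job is handed in; nothing more can be done
None
```

I tested both screws in the holder. One turned freely and now stands upright in the tray; the other binds and stays upright in the holder. The job was handed in at about 24.4 s.

- **Free screw (the one that started nearer the robot):** I turned the hand 119° clockwise. The ridge on the knob followed by about 113°, with under 0.1 N m at the wrist. I then carried it by its nut to the tray.
- **Binding screw:** I turned the hand 110° clockwise. The ridge moved less than 3° from where it should be, the wrist torque was about 0.7 N m, and the fingers slipped on the knob.
- **Last check:** the final picture shows both nuts upright, the bystanders in view where they were, and the open gripper well above everything.

Two readings were off along the way:

- **Setting down the second nut:** the wrist force briefly reached about 50 N up (55 N in all) while I pressed the held nut onto the bench. That is below the 120 N wrist limit. As far as I can tell it went through the fingers and nut, not the gripper's body.
- **Placing the first nut in the tray:** the force reading showed no clear contact with the tray floor. I judged the height from the picture and the known sizes before letting go, and a later picture showed the nut standing upright.

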